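# Tip the nectarines out of the corner-spout tray

### The arm

A 6-joint arm with a two-finger parallel gripper is mounted at the origin on a cart in front of the work surface, level with it; the furniture and walls round the work are solid. World frame = base frame: x ahead of the robot, y to its left, z up, the work surface at z = 0. Lengths are in m, angles in degrees, forces in N, time in s.
With the tool pointing down it reaches from about 0.35 to 0.875 m from the base axis. Payload 4.2 kg.
Tool frame: the origin (TCP) lies midway between the tips of the shut fingers; the grasp point (between the pads) lies 19 mm behind it; z points along the fingers, y is the line along which they close (so a half turn about z gives the same grasp; the last joint's range is limited). The gripper opens to 87 mm and grips with 3 to 60 N. Pads are 19 mm wide; open, the fingers measure 117 mm over their backs; the gripper's body (75 mm by 190 mm) begins 51 mm behind the grasp point.
Start: joints at [79.618, 22.042, 0.453, 0, -68.411, -14.817], TCP at [0.266, 0.566, 0.223] pointing down, gripper open.
Joint ranges: [-179.83, 179.83], [-69.29, 118.12], [-61.27, 80.66], [-181.25, 117.63], [-171.15, -9.14], [-177.46, 177.46]. Speed limits (degrees/s): [159.86, 159.86, 180, 180, 180, 180].

### API

Orientations are given as a 3x3 rotation matrix whose columns are the frame's x, y, z axes.
In Python, from station import sense, capture, camera_params, finish_job gives the robot as it stands.
- The arm moves only by the tool drive_tool, never from a script. Its argument "rows" is a list of rows, each an object of numbers: "tx", "ty", "tz": the shift along the tool's x, y, z in cm; "ax", "ay", "az": the turn, a rotation vector about the tool's x, y, z in rad; "claw": the finger opening in cm, from 0 to 8.7. In form: [{"tx": .., "ty": .., "tz": .., "ax": .., "ay": .., "az": .., "claw": ..}, ...]. A call has 1 to 10 rows; each row shifts and turns the commanded pose from where the row before left it, along the tool's axes as they then stand; what a row does not reach is not made up. A row lasts 1/12 s, in which the tool goes at most 41.7 mm and 7.16 degrees, less where a joint would pass 70% of its speed; a pose out of reach is approached as far as the arm can. A call with a gripper value outside its range is refused whole. The fingers move at their own pace and stop on an object; the grip force is fixed at half the most. Time passes only in rows, so rows that do not move let the fingers close. It gives the time, the measured TCP pose, the force, the opening and the grip force at its end, in the units of the state.
- sense(): the state, without advancing time (a new reading comes with each control period).
- capture(name): name is "scene" or "top" or "wrist"; returns (picture, depth): 420x560x3 uint8, red, green, blue; 420x560 float32, m along the optical axis (not along the pixel's ray), 0 where there is no reading.
- camera_params(name): a dict with "intrinsics" (3x3 intrinsics, pixels), "R" (3x3) and "t" (3): a world point X has camera coordinates R X + t; the wrist camera has in their place "tool_from_camera" (4x4, takes a point from camera to tool coordinates, whose origin is the TCP and whose axes are the flange's). Camera axes: x right, y down, z forward; pixel columns grow to the right and rows downward; lengths in m; the calibration is good to about 2 mm. A picture is of the moment at which its call begins: read the wrist's pose just before it. camera_params takes no time and is no camera call.
- finish_job(): hands the job in; it is judged then, once.
The state is a dict: "time_s": time; "joints": joint angles; "joint_velocities": joint speeds; "effort": joint torques, N m; "tcp_pos": TCP position; "ee_rot": TCP orientation; "wrist_force": force on the tool from outside, world axes, zero at the start; "moment": the same for the moment, N m; "gripper_width": opening from 0.0 (shut) to 1.0 (fully open); "gripper_force": force on a finger pad.
Only numpy, scipy, OpenCV 4.12 (cv2) and the standard library are available. Lean on these libraries where they do the work, as an engineer would, in place of code of your own. Each camera call takes 0.05 s, during which the arm holds its last target. There are 200 camera calls.

### The job

Take the steel draining tray by its black handle and tip it steeply over its spout corner until both nectarines have rolled out through the notch into the wooden bin; keep the foot under the spout on the worktop while you tip. Then set the tray back down flat on its feet where it stood and let go. Do not touch the fruit with the robot, and leave the bin and the other things where they are.

Things in the scene. Friction and masses are not known exactly. Their poses are not given: they have to be found in the camera images.
- tray: Loose square steel tray, 240 x 240 mm, 0.5 kg; flat floor 50 mm above the worktop (top face), walls 5 mm thick, rim 89 mm high. Stands on a wide rubber foot under the spout and three round ones. Origin on the worktop under its centre; z up; +x along the diagonal to the spout corner. Rear corner at x = -170 mm, side corners at y = +-170 mm.
- tray_notch (a point): Middle of the floor's edge at the spout, at tray (95, 0, 50) mm. The corner is cut off straight there: a notch 150 mm wide, without wall. A sill 2.4 mm high runs just behind this edge and holds the fruit back until the tray slopes by roughly 15 to 25 degrees.
- tray_grip (a point): Middle of the gripping part of the tray's black handle, at tray (-199, 0, 135) mm. The handle is a rigid plate 12 mm thick, 50 mm wide along tray y, top 155 mm high, behind the rear corner (25 mm free between). It leans 15 degrees from upright towards the spout (up along it = tray (0.26, 0, 0.97)). Pinched squarely across its thickness, it turns the tray with the tool.
- tray_pivot (a point): Middle of the lower front edge of the foot under the spout (80 mm wide along tray y), at tray (88, 0, 0) mm. The tray tips about the line through this point along tray y; a positive turn about tray +y raises the handle.
- bin_box: Loose bin of light wood, 180 mm (x) by 230 mm (y), walls and floor 8 mm, 0.9 kg, open on top, just in front of the spout, which passes over its low front wall as the tray tips. Origin at the centre of its underside; -x is the low front (22 mm high); sides 65 mm high near the front, else 110 mm, like the rear.
- fruit0: One of two equal red-orange nectarines, 67 mm across and 62 mm high, about 0.13 kg, loose in the tray. Origin at the underside of the fruit (as it lies at the start); it turns with the fruit as this rolls.
- fruit1: One of two equal red-orange nectarines, 67 mm across and 62 mm high, about 0.13 kg, loose in the tray. Origin at the underside of the fruit (as it lies at the start); it turns with the fruit as this rolls.
- red_mug: bystander, loose; leave it alone. Origin at the centre of its underside. Red mug with dots, 87 x 117 x 97 mm.
- tin: bystander, loose; leave it alone. Origin at the centre of its underside. Round food tin, 86 mm across, 40 mm high.
- spice_jar: bystander, loose; leave it alone. Origin at the centre of its underside. Spice jar with a red cap, 45 mm across, 106 mm high.
- tea_box: bystander, loose; leave it alone. Origin at the centre of its underside. Black cardboard box, 68 x 136 x 69 mm.
Things that resemble listed ones, but are neither listed nor needed, are in the scene too. What is shaped like the fruit0 but blue or green is not meant.

How it is judged (in metres and radians):
On the way, in this order (a step that is already met when the one before it is completed fails the run):
1. the tray is tipped over its spout corner by more than 12 degrees, the spout foot still on the worktop (angle between tray's own z axis and vertical above 0.21 rad and height (world z) of tray_pivot below 0.02 m and height (world z) of tray_grip above 0.17 m), for 0.1 s.
2. both nectarines are in the bin (x of fruit0 in the frame of bin_box between -0.09 and 0.09 m and y of fruit0 in the frame of bin_box between -0.115 and 0.115 m and z of fruit0 in the frame of bin_box between -0.005 and 0.085 m and x of fruit1 in the frame of bin_box between -0.09 and 0.09 m and y of fruit1 in the frame of bin_box between -0.115 and 0.115 m and z of fruit1 in the frame of bin_box between -0.005 and 0.085 m), for 0.2 s.
At the end, for the whole second after the job is handed in: Both nectarines lie at rest within the walls of the bin; the tray stands flat on its feet (within 2 degrees, origin under 6 mm high), within 40 mm of where it stood, at rest and let go; the bin is upright and within 30 mm of where it stood (all of step 2 and linear speed of each of fruit0, fruit1 below 0.05 m/s and angle between tray's own z axis and vertical below 0.04 rad and height (world z) of tray below 0.006 m and distance of tray from where it was at the start of the episode below 0.04 m and linear speed of tray below 0.02 m/s and distance of bin_box from where it was at the start of the episode below 0.03 m and angle between bin_box's own z axis and vertical below 0.05 rad); the robot touches nothing.
It fails at once if the spout foot is lifted more than 30 mm off the worktop (the tray is carried instead of tipped) (height (world z) of tray_pivot above 0.03 m).
It fails at once if the robot touches a nectarine (more than 1 N) (contact force between any of the arm, the fingers and fruit0 above 1 N or contact force between any of the arm, the fingers and fruit1 above 1 N).
It fails at once if the bin is pushed more than 30 mm or tipped (distance of bin_box from where it was at the start of the episode above 0.03 m or angle between bin_box's own z axis and vertical above 0.2 rad).
It fails at once if the mug, tin, spice jar or tea box is moved by more than 25 mm or knocked over (distance of any of red_mug, tin, spice_jar, tea_box from where it was at the start of the episode above 0.025 m or angle between any of red_mug, tin, spice_jar, tea_box's own z axis and vertical above 0.3 rad).
It also fails if it takes over 40 s, if anything falls off the work surface, if the arm or the gripper's body presses on something with over 40 N, if the wrist force passes 120 N, or if a joint passes its speed limit or range.

## Working session

There is one attempt and no reset: what is moved stays moved. The work goes in short steps, Python scripts to look and compute and a tool call to move; the robot and the scene stay as the last step left them, time stands still between calls to the robot, and variables do not carry over. Pictures are saved under pics/ and viewed, at most 10 in all, crops included, and the job is handed in when it is done.

Besides the shell and the picture viewer there is one more tool, called in YAML: its name, and indented under it one key for each argument. drive_tool: Moves the arm, as the interface text tells. Its arguments: {"type":"object","properties":{"rows":{"type":"array"}},"required":["rows"]}

```bash
mkdir -p pics; ls; python3 - <<'E'
from station import *
import cv2,numpy as np
for n in("scene","top"):
    p,d=capture(n); np.savez(f"pics/{n}0.npz",p=p,d=d)
    cv2.imwrite(f"pics/{n}0.png",cv2.resize(p[:,:,::-1],(800,600)))
    c=camera_params(n);print(n,{k:np.round(v,4).tolist() for k,v in c.items()})
s=sense();print({k:np.round(v,3).tolist() for k,v in s.items()})
E
```

```text
pics
scene {'intrinsics': [[388.8424, 0.0, 279.0986], [0.0, 388.8424, 212.1398], [0.0, 0.0, 1.0]], 'R': [[0.5245, -0.8514, 0.0048], [-0.5922, -0.3688, -0.7164], [0.6117, 0.3729, -0.6976]], 't': [-0.2665, 0.3629, 0.8386]}
top {'intrinsics': [[412.3336, 0.0, 283.6085], [0.0, 412.3336, 201.6107], [0.0, 0.0, 1.0]], 'R': [[0.0161, -0.9999, -0.0036], [-0.9792, -0.015, -0.2024], [0.2024, 0.0068, -0.9793]], 't': [-0.0219, 0.5277, 1.0467]}
{'time_s': 0.1, 'joints': [79.618, 22.086, 0.39, -0.025, -68.411, -14.818], 'joint_velocities': [-0.02, -0.165, 0.155, 0.089, 0.057, 0.121], 'effort': [-0.001, -39.169, 18.793, 4.232, 0.013, -0.0], 'tcp_pos': [0.266, 0.565, 0.222], 'ee_rot': [[0.905, -0.426, -0.001], [-0.426, -0.905, -0.002], [0.0, 0.002, -1.0]], 'wrist_force': [0.139, 0.719, -0.754], 'moment': [0.018, -0.055, 0.003], 'gripper_force': 0.0, 'gripper_width': 0.995}
```

View pics/scene0.png

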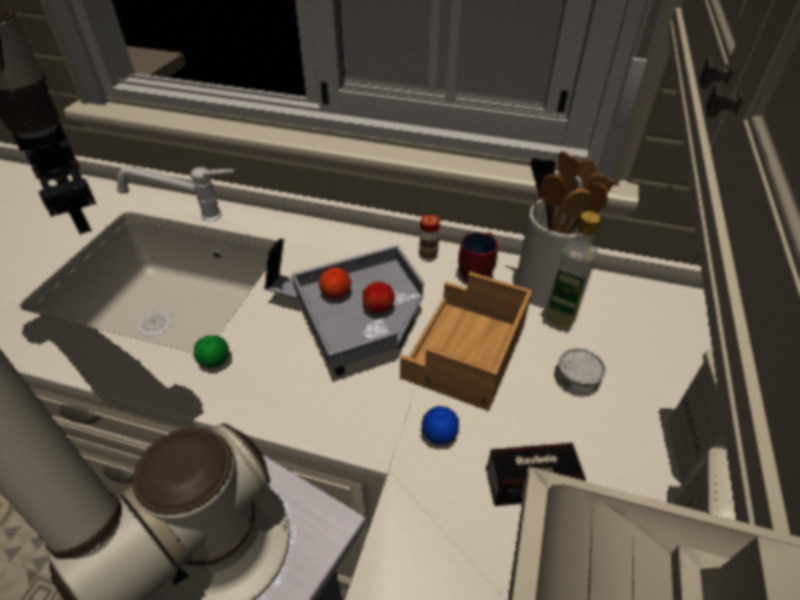

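View pics/top0.png

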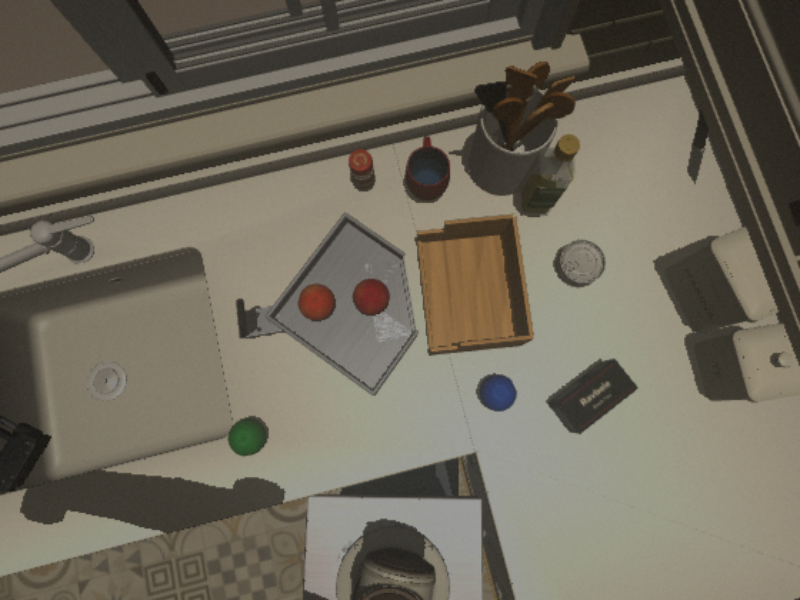

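The top view (800x600) shows the tray with its rear rim corner at (270,318) and side corners at (346,215) and (375,392). The black handle is at (242,318), the spout points right to about (415,297), and the bin is at (418–530, 215–352). Next I'll compute world positions.

```bash
cat > h.py <<'E'
import numpy as np,cv2
from station import *
def cloud(n,d):
    c=camera_params(n);K=np.array(c["intrinsics"]);R=np.array(c["R"]);t=np.array(c["t"])
    v,u=np.mgrid[:d.shape[0],:d.shape[1]]
    P=np.stack([(u-K[0,2])/K[0,0]*d,(v-K[1,2])/K[1,1]*d,d],-1)
    return (P-t)@R
def at_z(n,u,v,z):
    c=camera_params(n);K=np.array(c["intrinsics"]);R=np.array(c["R"]);t=np.array(c["t"])
    r=R.T@np.linalg.solve(K,[u,v,1]);o=-R.T@t
    return o+r*(z-o[2])/r[2]
E
python3 - <<'E'
from h import *
np.set_printoptions(precision=4,suppress=True)
pts={k:at_z("top",u*.7,v*.7,.089) for k,(u,v) in dict(rear=(270,318),L=(346,215),R=(375,392)).items()}
print(pts)
C=(pts['L']+pts['R'])/2; y=pts['L']-pts['R'];print("C",C,"diag",np.linalg.norm(y),"dir x",C-pts['rear'],"ang from y",np.degrees(np.arctan2(y[1],y[0]))-90)
x=C-pts['rear'];print("ang",np.degrees(np.arctan2(x[1],x[0])),np.linalg.norm(x[:2]))
f=np.load("pics/top0.npz");W=cloud("top",f['d'])
p=f['p']
for n in("top","scene"):
    f=np.load(f"pics/{n}0.npz");W=cloud(n,f['d'])
    D=np.linalg.norm(W[...,:2]-C[:2],axis=-1)
    m=(D>.17)&(D<.25)&(W[...,2]>.1)&(W[...,2]<.17)&(f['p'].max(-1)<70)
    Q=W[m];print(n,len(Q),Q.mean(0),Q.min(0),Q.max(0))
    t=Q[Q[:,2]>.148];print("top",len(t),t.mean(0),t.min(0),t.max(0))
for k,(u,v) in dict(b1=(415,232),b2=(516,216),b3=(533,342),b4=(430,352)).items():
    print(k,W.shape,cloud("top",np.load("pics/top0.npz")['d'])[int(v*.7),int(u*.7)])
E
```

```text
{'rear': array([0.4622, 0.2272, 0.089 ]), 'L': array([0.6574, 0.0981, 0.089 ]), 'R': array([0.3347, 0.0357, 0.089 ])}
C [0.496  0.0669 0.089 ] diag 0.32866913669738 dir x [ 0.0339 -0.1603  0.    ] ang from y -79.05677474242373
ang -78.06946012868089 0.16380352934984704
top 127 [0.4834 0.2192 0.1457] [ 0.4213 -0.1356  0.1001] [0.7391 0.2728 0.1602]
top 97 [0.4589 0.2609 0.1562] [0.4366 0.2535 0.1491] [0.4825 0.2681 0.1602]
scene 195 [0.4706 0.1898 0.128 ] [ 0.4146 -0.1712  0.1001] [0.7413 0.2693 0.1584]
top 53 [0.4551 0.2566 0.1536] [0.434  0.2497 0.148 ] [0.4782 0.2643 0.1584]
b1 (420, 560, 3) [ 0.6554 -0.0297 -0.0012]
b2 (420, 560, 3) [ 0.692  -0.2338 -0.003 ]
b3 (420, 560, 3) [ 0.4377 -0.2602  0.0021]
b4 (420, 560, 3) [ 0.4098 -0.0607  0.0597]
```

```bash
cat >> h.py <<'E'
from scipy.spatial.transform import Rotation as Ro
YAW=np.radians(-78.7); C=np.array([.496,.067,0])
T=Ro.from_euler('z',YAW).as_matrix()
def toolR(th,sgn=1):   # th: tray tilt, rad
    n=np.array([np.cos(.2618),0,-np.sin(.2618)])*sgn; z=-np.array([np.sin(.2618),0,np.cos(.2618)])
    R0=np.stack([np.cross(n,z),n,z],1)
    return T@Ro.from_euler('y',th).as_matrix()@R0
def gripP(th):
    return C+T@(np.array([.088,0,0])+Ro.from_euler('y',th).as_matrix()@np.array([-.287,0,.135]))
def tcpP(th,sgn=1): return gripP(th)+.019*toolR(th,sgn)[:,2]
def rel(Pb,Rb,Pa,Ra):  # from a to b in tool axes cm, rotvec
    return np.round(Ra.T@(Pb-Pa)*100,2),np.round(Ro.from_matrix(Ra.T@Rb).as_rotvec(),3)
E
python3 - <<'E'
from h import *
def j456(R,j1,p):
    A=Ro.from_euler('ZY',[j1,p]).as_matrix(); M=A.T@R; z=M[:,2]
    q=np.arccos(z[0]); r4=np.arctan2(z[1],-z[2]) # roll: lateral
    ex=np.array([1,0,0]);
    x0=np.cross(z,ex); x0/=np.linalg.norm(x0)  # z=-Z: -Z x X = -Y ok
    y0=np.cross(z,x0); x=M[:,0]
    return np.degrees([r4,-q,-np.arctan2(x@y0,x@x0)])
s=sense();print(j456(s['ee_rot'],np.radians(79.6),np.radians(22)))
for sg in(1,-1):
  for th in(0,20,40,50):
    t=np.radians(th);R=toolR(t,sg);P=tcpP(t,sg);w=P-.28*R[:,2];j1=np.arctan2(w[1],w[0])
    print(sg,th,P.round(3),w.round(3),round(np.degrees(j1)),[j456(R,j1,np.radians(p)).round() for p in(0,25)])
R=toolR(0);P=tcpP(0)-.13*R[:,2]
print(P,rel(P,R,s['tcp_pos'],s['ee_rot']))
E
```

```text
[ 2.49223476e-02 -6.81065751e+01 -1.47994133e+01]
1 0 [0.456 0.267 0.117] [0.47  0.196 0.387] 23 [array([ 15., -87.,  79.]), array([ 17., -63.,  86.])]
1 20 [0.467 0.211 0.209] [0.499 0.053 0.439] 6 [array([ 35., -93.,  94.]), array([ 37., -73., 109.])]
1 40 [0.484 0.126 0.277] [ 0.529 -0.098  0.438] -11 [array([  53., -108.,  103.]), array([ 50., -92., 123.])]
1 50 [0.494 0.077 0.299] [ 0.544 -0.172  0.417] -18 [array([  62., -116.,  103.]), array([  54., -103.,  126.])]
-1 0 [0.456 0.267 0.117] [0.47  0.196 0.387] 23 [array([  15.,  -87., -101.]), array([ 17., -63., -94.])]
-1 20 [0.467 0.211 0.209] [0.499 0.053 0.439] 6 [array([ 35., -93., -86.]), array([ 37., -73., -71.])]
-1 40 [0.484 0.126 0.277] [ 0.529 -0.098  0.438] -11 [array([  53., -108.,  -77.]), array([ 50., -92., -57.])]
-1 50 [0.494 0.077 0.299] [ 0.544 -0.172  0.417] -18 [array([  62., -116.,  -77.]), array([  54., -103.,  -54.])]
[0.46263605 0.23397026 0.24221775] (array([31.91, 21.58, -2.02]), array([ 0.255, -0.083, -0.634]))
```

drive_tool:
  rows:
    - {"tx":3.2,"ty":2.16,"tz":-0.3,"claw":6}
    - {"tx":3.2,"ty":2.16,"tz":-0.3,"claw":6}
    - {"tx":3.2,"ty":2.16,"tz":-0.2,"claw":6}
    - {"tx":3.2,"ty":2.16,"tz":-0.2,"claw":6}
    - {"tx":3.2,"ty":2.16,"tz":-0.2,"claw":6}
    - {"tx":3.2,"ty":2.16,"tz":-0.2,"claw":6}
    - {"tx":3.2,"ty":2.16,"tz":-0.2,"claw":6}
    - {"tx":3.2,"ty":2.16,"tz":-0.2,"claw":6}
    - {"tx":3.2,"ty":2.16,"tz":-0.2,"claw":6}
    - {"tx":3.1,"ty":2.14,"claw":6}

```text
invalid input at $.rows[0]: expected keys tx, ty, tz, ax, ay, az, claw
```

drive_tool:
  rows:
    - {"ax":0.0425,"ay":-0.0138,"az":-0.1057,"claw":6}
    - {"ax":0.0425,"ay":-0.0138,"az":-0.1057,"claw":6}
    - {"ax":0.0425,"ay":-0.0138,"az":-0.1057,"claw":6}
    - {"ax":0.0425,"ay":-0.0138,"az":-0.1057,"claw":6}
    - {"ax":0.0425,"ay":-0.0138,"az":-0.1057,"claw":6}
    - {"ax":0.0425,"ay":-0.0138,"az":-0.1057,"claw":6}
    - {"claw":6}
    - {"claw":6}

```text
invalid input at $.rows[0]: expected keys tx, ty, tz, ax, ay, az, claw
```

All keys are required in every row.

drive_tool:
  rows:
    - {"tx":3.2,"ty":2.16,"tz":-0.2,"ax":0,"ay":0,"az":0,"claw":6}
    - {"tx":3.2,"ty":2.16,"tz":-0.2,"ax":0,"ay":0,"az":0,"claw":6}
    - {"tx":3.2,"ty":2.16,"tz":-0.2,"ax":0,"ay":0,"az":0,"claw":6}
    - {"tx":3.2,"ty":2.16,"tz":-0.2,"ax":0,"ay":0,"az":0,"claw":6}
    - {"tx":3.2,"ty":2.16,"tz":-0.2,"ax":0,"ay":0,"az":0,"claw":6}
    - {"tx":3.2,"ty":2.16,"tz":-0.2,"ax":0,"ay":0,"az":0,"claw":6}
    - {"tx":3.2,"ty":2.16,"tz":-0.2,"ax":0,"ay":0,"az":0,"claw":6}
    - {"tx":3.2,"ty":2.16,"tz":-0.2,"ax":0,"ay":0,"az":0,"claw":6}
    - {"tx":3.2,"ty":2.16,"tz":-0.2,"ax":0,"ay":0,"az":0,"claw":6}
    - {"tx":3.1,"ty":2.14,"tz":-0.2,"ax":0,"ay":0,"az":0,"claw":6}

```text
time_s: 0.93
tcp_pos: [0.4632, 0.2325, 0.2424]
ee_rot: [[0.905, -0.426, -0.0], [-0.426, -0.905, -0.0], [-0.0, 0.0, -1.0]]
wrist_force: [0.2, 0.8, 0.5]
gripper_width: 0.69
gripper_force: 0.0
```

drive_tool:
  rows:
    - {"tx":0,"ty":0,"tz":0,"ax":0.0425,"ay":-0.0138,"az":-0.1057,"claw":6}
    - {"tx":0,"ty":0,"tz":0,"ax":0.0425,"ay":-0.0138,"az":-0.1057,"claw":6}
    - {"tx":0,"ty":0,"tz":0,"ax":0.0425,"ay":-0.0138,"az":-0.1057,"claw":6}
    - {"tx":0,"ty":0,"tz":0,"ax":0.0425,"ay":-0.0138,"az":-0.1057,"claw":6}
    - {"tx":0,"ty":0,"tz":0,"ax":0.0425,"ay":-0.0138,"az":-0.1057,"claw":6}
    - {"tx":0,"ty":0,"tz":0,"ax":0.0425,"ay":-0.0138,"az":-0.1057,"claw":6}
    - {"tx":0,"ty":0,"tz":0,"ax":0,"ay":0,"az":0,"claw":6}
    - {"tx":0,"ty":0,"tz":0,"ax":0,"ay":0,"az":0,"claw":6}

```text
time_s: 1.6
tcp_pos: [0.4631, 0.2338, 0.2422]
ee_rot: [[0.981, 0.186, -0.05], [0.192, -0.948, 0.255], [0.0, -0.26, -0.966]]
wrist_force: [-0.5, -0.1, 0.5]
gripper_width: 0.69
gripper_force: 0.0
```

```bash
python3 - <<'E'
from h import *
np.set_printoptions(precision=4,suppress=True)
s=sense();p,d=capture("wrist");X=np.array(camera_params("wrist")["tool_from_camera"]);K=np.array(camera_params("wrist")["intrinsics"])
np.savez("pics/w1.npz",p=p,d=d,P=s['tcp_pos'],R=s['ee_rot'])
cv2.imwrite("pics/w1.png",cv2.resize(p[:,:,::-1],(800,600)))
print(s['time_s'],s['tcp_pos'],s['ee_rot'],s['joints'],s['wrist_force']);print(X,K)
print(rel(tcpP(0),toolR(0),s['tcp_pos'],s['ee_rot']))
v,u=np.mgrid[:420,:560]
Q=np.stack([(u-K[0,2])/K[0,0]*d,(v-K[1,2])/K[1,1]*d,d],-1)@X[:3,:3].T+X[:3,3]
W=Q@np.array(s['ee_rot']).T+s['tcp_pos']
m=(d>0)&(W[...,2]>.09)&(W[...,2]<.165)&(W[...,1]>.2)&(np.abs(W[...,0]-.457)<.06)&(p.max(-1)<80)
Q=W[m];print(len(Q),Q.mean(0),Q.min(0),Q.max(0)); t=Q[Q[:,2]>.15];print(len(t),t.mean(0),t.min(0),t.max(0))
E
```

```text
1.6 [0.4631 0.2338 0.2422] [[ 0.9813  0.1858 -0.0498]
 [ 0.1924 -0.9477  0.2547]
 [ 0.0001 -0.2595 -0.9657]] [ 35.9      9.6562  -9.7432 -15.0685 -64.939   70.9275] [-0.4873 -0.0675  0.504 ]
[[-0.0004 -0.9516 -0.3072  0.0842]
 [ 1.     -0.0006  0.0005 -0.0002]
 [-0.0007 -0.3072  0.9516 -0.1617]
 [ 0.      0.      0.      1.    ]] [[356.0969   0.     283.583 ]
 [  0.     356.0969 208.9762]
 [  0.       0.       1.    ]]
(array([-0.05, -0.01, 13.01]), array([-0.001, -0.001, -0.003]))
1164 [0.4666 0.2626 0.1493] [0.4374 0.2278 0.09  ] [0.4857 0.2862 0.158 ]
951 [0.4629 0.2605 0.155 ] [0.4374 0.2516 0.15  ] [0.4856 0.271  0.158 ]
```

View pics/w1.png

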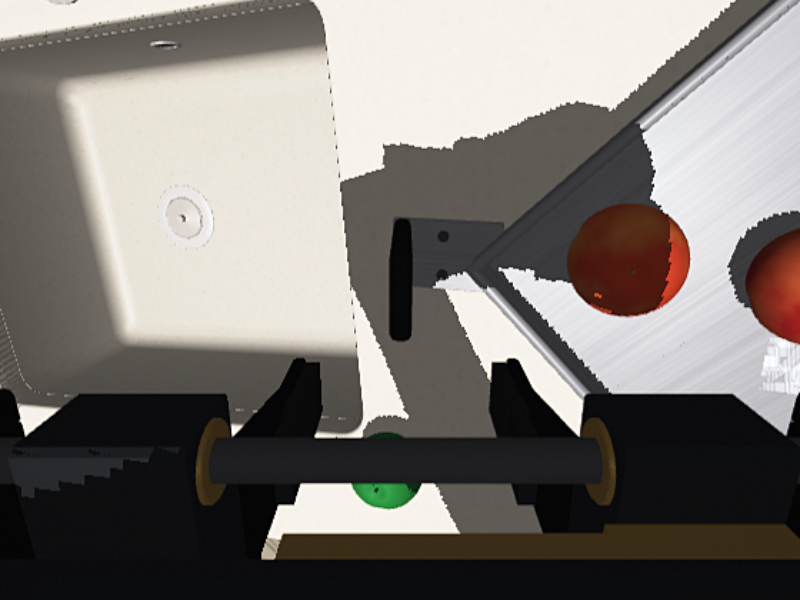

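The wrist view shows the handle at (400,278), between the fingers and square to the closing line. I'll fit its yaw and centre once in the tool frame.

```bash
python3 - <<'E'
from h import *
f=np.load("pics/w1.npz");p,d,P,R=f['p'],f['d'],f['P'],f['R']
X=np.array(camera_params("wrist")["tool_from_camera"]);K=np.array(camera_params("wrist")["intrinsics"])
v,u=np.mgrid[:420,:560]
Q=np.stack([(u-K[0,2])/K[0,0]*d,(v-K[1,2])/K[1,1]*d,d],-1)@X[:3,:3].T+X[:3,3]
W=Q@R.T+P
m=(W[...,2]>.15)&(W[...,2]<.16)&(W[...,1]>.2)&(np.abs(W[...,0]-.457)<.06)&(p.max(-1)<60)
q=Q[m]*1000
print(cv2.minAreaRect(q[:,:2].astype(np.float32)),np.percentile(q,[2,50,98],axis=0).round(1))
w=W[m]*1000;print(cv2.minAreaRect(w[:,:2].astype(np.float32)))
l,V=np.linalg.eigh(np.cov(w[:,:2].T));print(l,np.degrees(np.arctan2(*V[::-1,1])))
E
```

```text
((3.810840606689453, -2.442718982696533), (48.66390609741211, 11.286812782287598), 0.3815560042858124) [[-19.   -8.1  89.2]
 [  5.5  -2.7  90.8]
 [ 27.1   2.5  94. ]]
((461.74853515625, 260.67315673828125), (48.607948303222656, 11.740850448608398), 12.267653465270996)
[  9.88016792 193.92832785] -169.17763348960463
```

drive_tool:
  rows:
    - {"tx":0.4,"ty":-0.25,"tz":1.0,"ax":0,"ay":0,"az":0.006,"claw":6}
    - {"tx":0,"ty":0,"tz":2,"ax":0,"ay":0,"az":0,"claw":6}
    - {"tx":0,"ty":0,"tz":2,"ax":0,"ay":0,"az":0,"claw":6}
    - {"tx":0,"ty":0,"tz":2,"ax":0,"ay":0,"az":0,"claw":6}
    - {"tx":0,"ty":0,"tz":2,"ax":0,"ay":0,"az":0,"claw":6}
    - {"tx":0,"ty":0,"tz":2,"ax":0,"ay":0,"az":0,"claw":6}
    - {"tx":0,"ty":0,"tz":1.5,"ax":0,"ay":0,"az":0,"claw":6}
    - {"tx":0,"ty":0,"tz":0.5,"ax":0,"ay":0,"az":0,"claw":6}
    - {"tx":0,"ty":0,"tz":0,"ax":0,"ay":0,"az":0,"claw":6}
    - {"tx":0,"ty":0,"tz":0,"ax":0,"ay":0,"az":0,"claw":6}

```text
time_s: 2.48
tcp_pos: [0.4599, 0.2713, 0.1177]
ee_rot: [[0.981, 0.185, -0.05], [0.192, -0.948, 0.255], [-0.0, -0.26, -0.966]]
wrist_force: [0.6, -1.1, 0.3]
gripper_width: 0.69
gripper_force: 0.0
```

drive_tool:
  rows:
    - {"tx":0,"ty":0,"tz":0,"ax":0,"ay":0,"az":0,"claw":3}
    - {"tx":0,"ty":0,"tz":0,"ax":0,"ay":0,"az":0,"claw":2}
    - {"tx":0,"ty":0,"tz":0,"ax":0,"ay":0,"az":0,"claw":1.5}
    - {"tx":0,"ty":0,"tz":0,"ax":0,"ay":0,"az":0,"claw":0}
    - {"tx":0,"ty":0,"tz":0,"ax":0,"ay":0,"az":0,"claw":0}
    - {"tx":0,"ty":0,"tz":0,"ax":0,"ay":0,"az":0,"claw":0}
    - {"tx":0,"ty":0,"tz":0,"ax":0,"ay":0,"az":0,"claw":0}
    - {"tx":0,"ty":0,"tz":0,"ax":0,"ay":0,"az":0,"claw":0}

```text
time_s: 3.15
tcp_pos: [0.4598, 0.2708, 0.1177]
ee_rot: [[0.982, 0.184, -0.05], [0.191, -0.948, 0.256], [-0.0, -0.261, -0.965]]
wrist_force: [-0.1, -0.6, -0.4]
gripper_width: 0.165
gripper_force: 0.0
```

drive_tool:
  rows:
    - {"tx":0,"ty":0,"tz":0,"ax":0,"ay":0,"az":0,"claw":0}
    - {"tx":0,"ty":0,"tz":0,"ax":0,"ay":0,"az":0,"claw":0}
    - {"tx":0,"ty":0,"tz":0,"ax":0,"ay":0,"az":0,"claw":0}
    - {"tx":0,"ty":0,"tz":0,"ax":0,"ay":0,"az":0,"claw":0}
    - {"tx":0,"ty":0,"tz":0,"ax":0,"ay":0,"az":0,"claw":0}
    - {"tx":0,"ty":0,"tz":0,"ax":0,"ay":0,"az":0,"claw":0}

```text
time_s: 3.65
tcp_pos: [0.4597, 0.2706, 0.1176]
ee_rot: [[0.982, 0.184, -0.05], [0.191, -0.948, 0.255], [-0.001, -0.26, -0.966]]
wrist_force: [0.6, -2.1, 0.4]
gripper_width: 0.135
gripper_force: 30.0
```

Gripped: the opening is 11.7 mm and the force 30 N. Now I'll tip slowly about the pivot.

drive_tool:
  rows:
    - {"tx":0,"ty":0.08,"tz":-0.62,"ax":0.02,"ay":0,"az":0,"claw":0}
    - {"tx":0,"ty":0.08,"tz":-0.62,"ax":0.02,"ay":0,"az":0,"claw":0}
    - {"tx":0,"ty":0.08,"tz":-0.62,"ax":0.02,"ay":0,"az":0,"claw":0}
    - {"tx":0,"ty":0.08,"tz":-0.62,"ax":0.02,"ay":0,"az":0,"claw":0}
    - {"tx":0,"ty":0.08,"tz":-0.62,"ax":0.02,"ay":0,"az":0,"claw":0}
    - {"tx":0,"ty":0,"tz":0,"ax":0,"ay":0,"az":0,"claw":0}
    - {"tx":0,"ty":0,"tz":0,"ax":0,"ay":0,"az":0,"claw":0}

```text
time_s: 4.23
tcp_pos: [0.4621, 0.2579, 0.1458]
ee_rot: [[0.982, 0.177, -0.068], [0.19, -0.918, 0.349], [-0.001, -0.356, -0.935]]
wrist_force: [0.5, -0.0, -1.7]
gripper_width: 0.138
gripper_force: 30.0
```

```bash
cat >> h.py <<'E'
P0=np.array([.4597,.2706,.1176]);R0=np.array([[.982,.184,-.05],[.191,-.948,.2555],[-.0005,-.260,-.966]])
def check():
    s=sense();P,R=np.array(s['tcp_pos']),np.array(s['ee_rot'])
    d=np.array([0,.3122,.038]);p0=P0+R0@d;p=P+R@d
    print("t",s['time_s'],"th",np.degrees(Ro.from_matrix(R@R0.T).as_rotvec()).round(2),"pivot drift mm",((p-p0)*1000).round(1),"F",np.round(s['wrist_force'],1),"M",np.round(s['moment'],2),"g",s['gripper_force'],s['gripper_width'],"j",np.round(s['joints']))
    return P,R,p0
E
python3 -c "
from h import *
check()"
```

```text
t 4.2333 th [ 5.64  1.12 -0.04] pivot drift mm [-0.4  0.3 -0.5] F [ 0.5 -0.  -1.7] M [-1.11 -0.03 -0.05] g 29.99077340005897 0.1375918964074077 j [ 34.  16. -15. -24. -53.  80.]
```

drive_tool:
  rows:
    - {"tx":0,"ty":0.08,"tz":-0.62,"ax":0.02,"ay":0,"az":0,"claw":0}
    - {"tx":0,"ty":0.08,"tz":-0.62,"ax":0.02,"ay":0,"az":0,"claw":0}
    - {"tx":0,"ty":0.08,"tz":-0.62,"ax":0.02,"ay":0,"az":0,"claw":0}
    - {"tx":0,"ty":0.08,"tz":-0.62,"ax":0.02,"ay":0,"az":0,"claw":0}
    - {"tx":0,"ty":0.08,"tz":-0.62,"ax":0.02,"ay":0,"az":0,"claw":0}
    - {"tx":0,"ty":0.08,"tz":-0.62,"ax":0.02,"ay":0,"az":0,"claw":0}
    - {"tx":0,"ty":0,"tz":0,"ax":0,"ay":0,"az":0,"claw":0}
    - {"tx":0,"ty":0,"tz":0,"ax":0,"ay":0,"az":0,"claw":0}
    - {"tx":0,"ty":0,"tz":0,"ax":0,"ay":0,"az":0,"claw":0}
    - {"tx":0,"ty":0,"tz":0,"ax":0,"ay":0,"az":0,"claw":0}

```text
time_s: 5.07
tcp_pos: [0.4659, 0.239, 0.178]
ee_rot: [[0.982, 0.169, -0.089], [0.191, -0.869, 0.456], [-0.0, -0.465, -0.886]]
wrist_force: [0.4, -0.8, -1.1]
gripper_width: 0.131
gripper_force: 30.0
```

```bash
python3 -c "
from h import *
check()
p,d=capture('top');cv2.imwrite('pics/top1.png',cv2.resize(p[120:300,140:400,::-1],(780,540)))"
```

```text
t 5.0667 th [12.37  2.4   0.02] pivot drift mm [ 0.1  0.6 -0.4] F [ 0.4 -0.8 -1.1] M [-1.68 -0.12 -0.06] g 29.996594193507917 0.131230435339036 j [ 27.  14. -11. -31. -60.  89.]
```

View pics/top1.png

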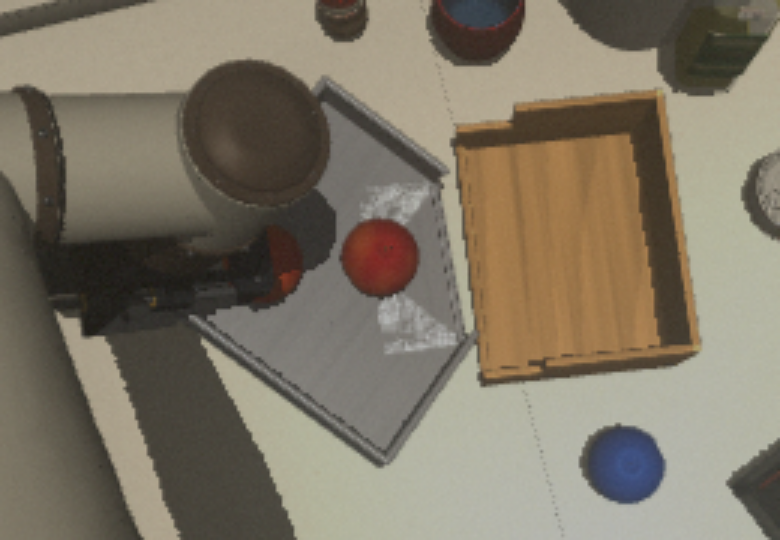

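At 12.6° both fruits still lie in place: one at (380,257), the other partly under the gripper in this view at (275,265). The gripper clears the fruit by several cm in height. I'll continue slowly.

drive_tool:
  rows:
    - {"tx":0,"ty":0.08,"tz":-0.62,"ax":0.02,"ay":0,"az":0,"claw":0}
    - {"tx":0,"ty":0.08,"tz":-0.62,"ax":0.02,"ay":0,"az":0,"claw":0}
    - {"tx":0,"ty":0.08,"tz":-0.62,"ax":0.02,"ay":0,"az":0,"claw":0}
    - {"tx":0,"ty":0,"tz":0,"ax":0,"ay":0,"az":0,"claw":0}
    - {"tx":0,"ty":0,"tz":0,"ax":0,"ay":0,"az":0,"claw":0}
    - {"tx":0,"ty":0.08,"tz":-0.62,"ax":0.02,"ay":0,"az":0,"claw":0}
    - {"tx":0,"ty":0.08,"tz":-0.62,"ax":0.02,"ay":0,"az":0,"claw":0}
    - {"tx":0,"ty":0.08,"tz":-0.62,"ax":0.02,"ay":0,"az":0,"claw":0}
    - {"tx":0,"ty":0,"tz":0,"ax":0,"ay":0,"az":0,"claw":0}
    - {"tx":0,"ty":0,"tz":0,"ax":0,"ay":0,"az":0,"claw":0}

```text
time_s: 5.95
tcp_pos: [0.4709, 0.2161, 0.2082]
ee_rot: [[0.982, 0.156, -0.107], [0.189, -0.808, 0.558], [0.0, -0.569, -0.823]]
wrist_force: [-1.4, 1.1, 0.2]
gripper_width: 0.136
gripper_force: 30.0
```

drive_tool:
  rows:
    - {"tx":0,"ty":0.08,"tz":-0.62,"ax":0.02,"ay":0,"az":0,"claw":0}
    - {"tx":0,"ty":0.08,"tz":-0.62,"ax":0.02,"ay":0,"az":0,"claw":0}
    - {"tx":0,"ty":0.08,"tz":-0.62,"ax":0.02,"ay":0,"az":0,"claw":0}
    - {"tx":0,"ty":0,"tz":0,"ax":0,"ay":0,"az":0,"claw":0}
    - {"tx":0,"ty":0,"tz":0,"ax":0,"ay":0,"az":0,"claw":0}
    - {"tx":0,"ty":0.08,"tz":-0.62,"ax":0.02,"ay":0,"az":0,"claw":0}
    - {"tx":0,"ty":0.08,"tz":-0.62,"ax":0.02,"ay":0,"az":0,"claw":0}
    - {"tx":0,"ty":0.08,"tz":-0.62,"ax":0.02,"ay":0,"az":0,"claw":0}
    - {"tx":0,"ty":0,"tz":0,"ax":0,"ay":0,"az":0,"claw":0}
    - {"tx":0,"ty":0,"tz":0,"ax":0,"ay":0,"az":0,"claw":0}

```text
time_s: 6.78
tcp_pos: [0.4758, 0.1904, 0.2349]
ee_rot: [[0.982, 0.142, -0.126], [0.19, -0.735, 0.651], [0.0, -0.663, -0.748]]
wrist_force: [-1.5, 3.1, 2.6]
gripper_width: 0.136
gripper_force: 30.0
```

```bash
python3 -c "
from h import *
check()
p,d=capture('scene');cv2.imwrite('pics/sc2.png',cv2.resize(p[120:300,140:400,::-1],(780,540)))"
```

```text
t 6.7833 th [25.99  5.   -0.05] pivot drift mm [ 0.2  1.4 -0.3] F [-1.5  3.1  2.6] M [-0.66  0.15  0.06] g 29.991435399279 0.1356960798916076 j [ 12.  14.  -5. -43. -75. 102.]
```

View pics/sc2.png

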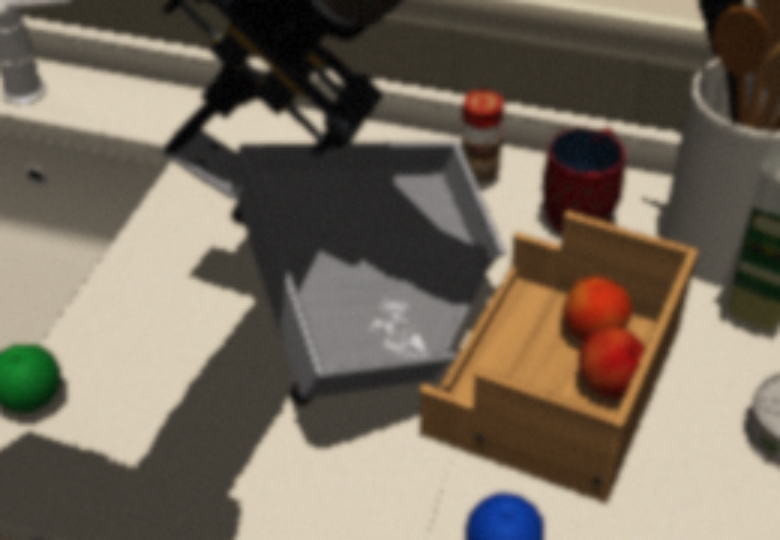

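Both nectarines are in the bin, at (598,308) and (613,362), and the tray is empty. Now I'll reverse the tip.

drive_tool:
  rows:
    - {"tx":0,"ty":-0.067,"tz":0.62,"ax":-0.02,"ay":0,"az":0,"claw":0}
    - {"tx":0,"ty":-0.067,"tz":0.62,"ax":-0.02,"ay":0,"az":0,"claw":0}
    - {"tx":0,"ty":-0.067,"tz":0.62,"ax":-0.02,"ay":0,"az":0,"claw":0}
    - {"tx":0,"ty":-0.067,"tz":0.62,"ax":-0.02,"ay":0,"az":0,"claw":0}
    - {"tx":0,"ty":-0.067,"tz":0.62,"ax":-0.02,"ay":0,"az":0,"claw":0}
    - {"tx":0,"ty":-0.067,"tz":0.62,"ax":-0.02,"ay":0,"az":0,"claw":0}
    - {"tx":0,"ty":-0.067,"tz":0.62,"ax":-0.02,"ay":0,"az":0,"claw":0}
    - {"tx":0,"ty":-0.067,"tz":0.62,"ax":-0.02,"ay":0,"az":0,"claw":0}
    - {"tx":0,"ty":-0.067,"tz":0.62,"ax":-0.02,"ay":0,"az":0,"claw":0}
    - {"tx":0,"ty":-0.067,"tz":0.62,"ax":-0.02,"ay":0,"az":0,"claw":0}

```text
time_s: 7.67
tcp_pos: [0.4674, 0.2323, 0.188]
ee_rot: [[0.982, 0.166, -0.095], [0.191, -0.851, 0.489], [0.0, -0.499, -0.867]]
wrist_force: [-1.7, 2.2, 1.1]
gripper_width: 0.136
gripper_force: 30.0
```

drive_tool:
  rows:
    - {"tx":0,"ty":-0.067,"tz":0.62,"ax":-0.02,"ay":0,"az":0,"claw":0}
    - {"tx":0,"ty":-0.067,"tz":0.62,"ax":-0.02,"ay":0,"az":0,"claw":0}
    - {"tx":0,"ty":-0.067,"tz":0.62,"ax":-0.02,"ay":0,"az":0,"claw":0}
    - {"tx":0,"ty":-0.067,"tz":0.62,"ax":-0.02,"ay":0,"az":0,"claw":0}
    - {"tx":0,"ty":-0.067,"tz":0.62,"ax":-0.02,"ay":0,"az":0,"claw":0}
    - {"tx":0,"ty":-0.067,"tz":0.62,"ax":-0.02,"ay":0,"az":0,"claw":0}
    - {"tx":0,"ty":-0.067,"tz":0.62,"ax":-0.02,"ay":0,"az":0,"claw":0}
    - {"tx":0,"ty":-0.067,"tz":0.62,"ax":-0.02,"ay":0,"az":0,"claw":0}
    - {"tx":0,"ty":0,"tz":0,"ax":0,"ay":0,"az":0,"claw":0}
    - {"tx":0,"ty":0,"tz":0,"ax":0,"ay":0,"az":0,"claw":0}

```text
time_s: 8.5
tcp_pos: [0.4619, 0.2577, 0.1455]
ee_rot: [[0.981, 0.179, -0.069], [0.192, -0.918, 0.347], [-0.001, -0.354, -0.935]]
wrist_force: [-0.9, 2.9, -0.2]
gripper_width: 0.134
gripper_force: 30.0
```

```bash
python3 -c "
from h import *
P,R,p0=check();print(rel(P0,R0,P,R))"
```

```text
t 8.5 th [5.55 1.13 0.09] pivot drift mm [ 0.1 -0.  -0.3] F [-0.9  2.9 -0.2] M [-0.48  0.05 -0.  ] g 29.98594374221284 0.13398431359583024 j [ 34.  16. -15. -24. -53.  80.]
(array([ 0.03, -0.24,  3.08]), array([-0.099,  0.001,  0.001]))
```

drive_tool:
  rows:
    - {"tx":0,"ty":-0.067,"tz":0.62,"ax":-0.02,"ay":0,"az":0,"claw":0}
    - {"tx":0,"ty":-0.067,"tz":0.62,"ax":-0.02,"ay":0,"az":0,"claw":0}
    - {"tx":0,"ty":-0.067,"tz":0.62,"ax":-0.02,"ay":0,"az":0,"claw":0}
    - {"tx":0,"ty":-0.034,"tz":0.31,"ax":-0.01,"ay":0,"az":0,"claw":0}
    - {"tx":0,"ty":-0.034,"tz":0.31,"ax":-0.01,"ay":0,"az":0,"claw":0}
    - {"tx":0,"ty":-0.034,"tz":0.31,"ax":-0.01,"ay":0,"az":0,"claw":0}
    - {"tx":0,"ty":-0.034,"tz":0.31,"ax":-0.01,"ay":0,"az":0,"claw":0}
    - {"tx":0,"ty":0,"tz":0,"ax":0,"ay":0,"az":0,"claw":0}
    - {"tx":0,"ty":0,"tz":0,"ax":0,"ay":0,"az":0,"claw":0}
    - {"tx":0,"ty":0,"tz":0,"ax":0,"ay":0,"az":0,"claw":0}

```text
time_s: 9.33
tcp_pos: [0.4597, 0.2701, 0.1177]
ee_rot: [[0.982, 0.184, -0.05], [0.191, -0.948, 0.255], [-0.001, -0.26, -0.966]]
wrist_force: [-0.3, -1.3, -1.8]
gripper_width: 0.14
gripper_force: 30.0
```

```bash
python3 -c "
from h import *
P,R,p0=check();print(rel(P0,R0,P,R))"
```

```text
t 9.3333 th [0.   0.02 0.01] pivot drift mm [-0.  -0.5  0.1] F [-0.3 -1.3 -1.8] M [-1.03 -0.07 -0.02] g 29.98612778959796 0.13968912063417058 j [ 39.  18. -18. -18. -49.  73.]
(array([ 0.01, -0.04,  0.02]), array([-0.,  0.,  0.]))
```

drive_tool:
  rows:
    - {"tx":0,"ty":0,"tz":0,"ax":0,"ay":0,"az":0,"claw":2}
    - {"tx":0,"ty":0,"tz":0,"ax":0,"ay":0,"az":0,"claw":4}
    - {"tx":0,"ty":0,"tz":0,"ax":0,"ay":0,"az":0,"claw":6}
    - {"tx":0,"ty":0,"tz":0,"ax":0,"ay":0,"az":0,"claw":6}
    - {"tx":0,"ty":0,"tz":0,"ax":0,"ay":0,"az":0,"claw":6}
    - {"tx":0,"ty":0,"tz":0,"ax":0,"ay":0,"az":0,"claw":6}
    - {"tx":0,"ty":0,"tz":0,"ax":0,"ay":0,"az":0,"claw":6}
    - {"tx":0,"ty":0,"tz":0,"ax":0,"ay":0,"az":0,"claw":6}

```text
time_s: 10.0
tcp_pos: [0.4599, 0.2706, 0.118]
ee_rot: [[0.982, 0.184, -0.05], [0.191, -0.948, 0.256], [-0.0, -0.261, -0.965]]
wrist_force: [-0.0, -0.1, 0.7]
gripper_width: 0.64
gripper_force: 0.0
```

drive_tool:
  rows:
    - {"tx":0,"ty":0,"tz":-1,"ax":0,"ay":0,"az":0,"claw":6}
    - {"tx":0,"ty":0,"tz":-2,"ax":0,"ay":0,"az":0,"claw":6}
    - {"tx":0,"ty":0,"tz":-2,"ax":0,"ay":0,"az":0,"claw":6}
    - {"tx":0,"ty":0,"tz":-2,"ax":0,"ay":0,"az":0,"claw":6}
    - {"tx":0,"ty":0,"tz":-2,"ax":0,"ay":0,"az":0,"claw":6}
    - {"tx":0,"ty":0,"tz":-2,"ax":0,"ay":0,"az":0,"claw":6}
    - {"tx":0,"ty":0,"tz":-2,"ax":0,"ay":0,"az":0,"claw":6}
    - {"tx":0,"ty":0,"tz":0,"ax":0,"ay":0,"az":0,"claw":6}
    - {"tx":0,"ty":0,"tz":0,"ax":0,"ay":0,"az":0,"claw":6}
    - {"tx":0,"ty":0,"tz":0,"ax":0,"ay":0,"az":0,"claw":6}

```text
time_s: 10.83
tcp_pos: [0.4658, 0.2371, 0.2431]
ee_rot: [[0.982, 0.184, -0.051], [0.191, -0.948, 0.256], [-0.001, -0.261, -0.965]]
wrist_force: [-0.2, 0.3, 0.2]
gripper_width: 0.694
gripper_force: 0.0
```

```bash
python3 -c "
from h import *
check()
p,d=capture('scene');a=np.load('pics/scene0.npz')['p'];c=lambda p:cv2.resize(p[120:300,140:400,::-1],(400,277))
cv2.imwrite('pics/sc3.png',np.hstack([c(a),c(p)]))"
```

```text
t 10.8333 th [ 0.02  0.05 -0.  ] pivot drift mm [  6.  -33.5 125.3] F [-0.2  0.3  0.2] M [-0.59 -0.12  0.05] g 0.0 0.6935809668211322 j [ 36.  10.  -9. -15. -65.  71.]
```

View pics/sc3.png

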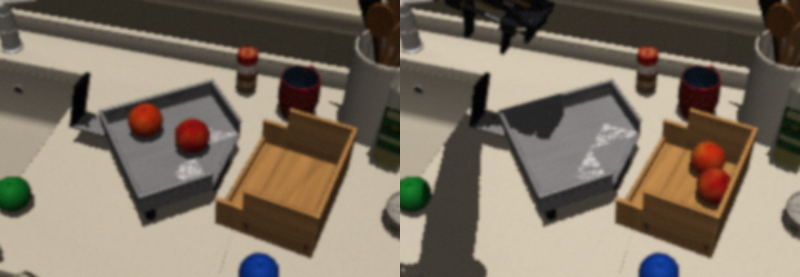

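The before/after pair shows the tray back at the same pixels (corner at (148,215) before, (548,215) after, which is the same spot once the 400 px image offset is removed). The bin hasn't moved, both nectarines are in it at (708,157) and (714,184), and the gripper is clear.

```bash
python3 -c "
from station import *
print(finish_job())"
```

```text
the job is handed in; nothing more can be done
None
```

The job is handed in: both nectarines are in the bin, and the tray is back flat where it stood and released. The last picture shows the bin and the visible bystanders (mug, spice jar, edge of the tin) unmoved; the tea box was outside it. The official verdict was not shown.

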